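# Set the stop screw to the setting bar

## Task

Set the height of the stop screw on the small stand: take the thicker of the two aluminium bars and slide it in flat on the stand's base plate so that it lies under the foot of the screw, then turn the T-handled driver standing in the screw clockwise until the foot just touches the bar, without jamming it. Leave the bar lying there under the foot.

Things in the scene. Friction and masses are not known exactly. Their poses are not given: they have to be found in the camera images.
- stand: fixed stand: dark steel base plate 200 x 100 mm, top 8 mm above the bench; grey column and overarm (44 mm wide, underside 84, top 112 mm above the bench) through which the vertical stop screw passes. Origin on the bench below the screw's axis; x along the plate to the column (its face at x = 65 mm; plate x -100 to 100), z up. Under the foot it is open at -x, towards the robot.
- stop_foot (a point): centre of the flat underside of the screw's 18 mm wide foot when unloaded; the foot is sprung and yields up to 6 mm at 4 N per mm once it meets something. The driver stands permanently in the screw, on its axis: black T handle 64 mm long (this point's y), 13 mm thick (its x), 20 mm high, centred 105 mm above this point; handle and point turn about z and sink together.
- driver (a joint): turn of driver and screw, rad, growing clockwise seen from above; each rad lowers foot and handle by 10 mm. At 0 the foot is 53 mm above the bench and the handle lies along the stand's y axis. Stays where it is left; turning takes about 0.12 N m. Range -0.2 to 2.4, starts at 0.2 to 0.7.
- setting_bar: thicker of two loose plain aluminium bars: 150 long (x), 26 wide (y), 30 mm high, 0.2 to 0.4 kg, same either way round. Origin: centre of underside, z up. The other bar is as long and wide but 14 mm high, not wanted. Held across its width 30 mm from one end, its other end reaches under the foot with the hand clear of the driver.
There are look-alikes about, which are no part of the job. What is shaped like the stand but red is not meant.

How it is judged:
By the outcome, as a careful person would: the job done as asked, in the order asked, and still so for the second after the job is handed in, with the robot touching nothing.
It also fails if it takes over 51 s, if anything falls off the work surface, if the arm or the gripper's body presses on something with over 40 N, if the wrist force passes 120 N, or if a joint passes its speed limit or range.

## Robot

A 6-joint arm with a two-finger parallel gripper is mounted at the origin on a cart in front of the work surface, level with it; the furniture and walls round the work are solid. World frame = base frame: x ahead of the robot, y to its left, z up, the work surface at z = 0. Lengths are in m, angles in rad, forces in N, time in s.
With the tool pointing down it reaches from about 0.375 to 0.975 m from the base axis. Payload 3.8 kg.
Tool frame: the origin (TCP) lies on the mounting face of the last link; the fingertips stand 173 mm ahead of it and the grasp point (between the pads) lies 155 mm ahead of it; z points along the fingers, y is the line along which they close (so a half turn about z gives the same grasp; the last joint's range is limited). The gripper opens to 85 mm and grips with 20 to 120 N. Pads are 22 mm wide; open, the fingers measure 114 mm over their backs; the gripper's body (76 mm by 85 mm) begins 54 mm behind the grasp point. The pads swing forward as they close: fully open they stand 13 mm farther back than shut.
Start: joints at [-1.365, 0.264, 1.604, -0, 1.274, -0.037], TCP at [0.162, -0.655, 0.405] pointing down, gripper open.
Joint ranges: [-2.63, 2.63], [-0.94, 2.18], [0.31, 2.57], [-1.31, 4.45], [0, 2.66], [-2.55, 2.55]. Speed limits (rad/s): [2.57, 2.57, 3.14, 3.14, 3.14, 3.14].

## Interface

Orientations are given as a rotation vector (axis times angle).
In Python, from workcell import bot gives the robot as it stands.
- The arm moves only by the tool drive_tool, never from a script. Its argument "increments" is a list of rows, each an object with "delta_pos": the shift along the tool's x, y, z in mm, a list of three; "turn": the turn about the tool's z in rad; "jaw": the opening, from -1 (shut) to 1 (fully open). A call has 1 to 8 rows; each row shifts and turns the commanded pose from where the row before left it, along the tool's axes as they then stand; what a row does not reach is not made up. A row lasts 1/12 s, in which the tool goes at most 41.7 mm and 7.16 degrees, less where a joint would pass 70% of its speed; a pose out of reach is approached as far as the arm can. A call is refused whole if a number of a shift passes 41.7 or a number of a turn 0.125, either way. A call with a gripper value outside its range is refused whole. The fingers move at their own pace and stop on an object; "grip_force" is the grip in N (left out, the last holds). Time passes only in rows, so rows that do not move let the fingers close. It gives the time, the measured TCP pose, the force, the opening and the grip force at its end, in the units of the state.
- bot.read_state(): the state, without advancing time (a new reading comes with each control period).
- bot.read_camera(name): name is "side" or "top" or "wrist"; returns a dict with "pixels" (420x560x3 uint8, red, green, blue), "fovy" (degrees; the focal length in pixels is half the picture's height over the tangent of half this angle, whatever the lens; pixels are square), "cx", "cy" (the principal point, pixels), "camera_from_world" (4x4, takes a point from world to camera coordinates); the wrist camera has in their place "hand_eye" (4x4, takes a point from camera to tool coordinates, whose origin is the TCP and whose axes are the flange's). Camera axes: x right, y down, z forward; pixel columns grow to the right and rows downward; lengths in m; the calibration is good to about 2 mm. A picture is of the moment at which its call begins: read the wrist's pose just before it. There is no depth.
- bot.finish_job(): hands the job in; it is judged then, once.
The state is a dict: "time": time; "q": joint angles; "joint_vel": joint speeds; "joint_torque": joint torques, N m; "tool_pos": TCP position; "tcp_rot": TCP orientation; "wrist_force": force on the tool from outside, world axes, zero at the start; "torque": the same for the moment, N m; "width": opening from 0.0 (shut) to 1.0 (fully open); "grip_force": force on a finger pad.
Only numpy, scipy, OpenCV 4.12 (cv2) and the standard library are available. Lean on these libraries where they do the work, as an engineer would, in place of code of your own. Each camera call takes 0.05 s, during which the arm holds its last target. There are 200 camera calls.

## Working session

There is one attempt and no reset: what is moved stays moved. The work goes in short steps, Python scripts to look and compute and a tool call to move; the robot and the scene stay as the last step left them, time stands still between calls to the robot, and variables do not carry over. Pictures are saved under pics/ and viewed, at most 10 in all, crops included, and the job is handed in when it is done.

Besides the shell and the picture viewer there is one more tool, called after ">>>" by a JSON object that holds its "fn" and its "kwargs". drive_tool: Moves the arm, as the interface text tells. Its arguments: {"type":"object","properties":{"increments":{"type":"array"},"grip_force":{"type":"number"}},"required":["increments"]}

```bash
mkdir -p pics; ls
python3 - <<'E'
from workcell import bot
import cv2,pickle
for n in("side","top"):
    c=bot.read_camera(n); cv2.imwrite(f"pics/{n}0.png",c["pixels"][:,:,::-1]); pickle.dump(c,open(f"{n}0.pkl","wb"))
    print(n,c["fovy"],c["cx"],c["cy"],c["camera_from_world"])
s=bot.read_state();print(s)
E
```

```text
pics
side 48.70577626048616 271.945729213521 212.83029835561405 [[ 0.99812362  0.06073953  0.00774235 -0.56391423]
 [ 0.0404794  -0.5596844  -0.82771661  0.06910054]
 [-0.04594185  0.82647691 -0.56109292  1.1462496 ]
 [ 0.          0.          0.          1.        ]]
top 44.47568726747758 278.8275231562899 205.26280431110854 [[ 0.03441825 -0.99939989  0.00390387  0.04342272]
 [-0.97742553 -0.03447572 -0.20844847  0.58868592]
 [ 0.20845796  0.00335869 -0.97802556  1.50159552]
 [ 0.          0.          0.          1.        ]]
{'time': 0.1, 'q': array([-1.36487674e+00,  2.64707298e-01,  1.60523606e+00,  1.67583370e-05,
        1.27365996e+00, -3.68898879e-02]), 'joint_vel': array([-0.00054975, -0.0025865 , -0.00386635,  0.00038124,  0.00024115,
       -0.00048127]), 'joint_torque': array([ 3.70876460e-04, -5.16707253e+01, -3.68588877e+01, -6.26007773e-05,
        6.27610847e-03,  1.49813798e-05]), 'tool_pos': array([ 0.16223759, -0.6549076 ,  0.40346702]), 'tcp_rot': array([-3.11647978e+00, -3.80217531e-01,  2.41381995e-04]), 'wrist_force': array([-0.51702124, -0.73670694, -0.02083118]), 'torque': array([ 0.00342954, -0.00850502,  0.03257907]), 'grip_force': 0.0, 'width': 0.9985027233505798}
```

View pics/top0.png

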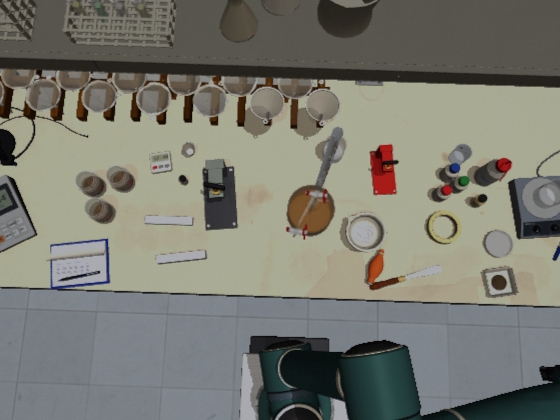

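View pics/side0.png

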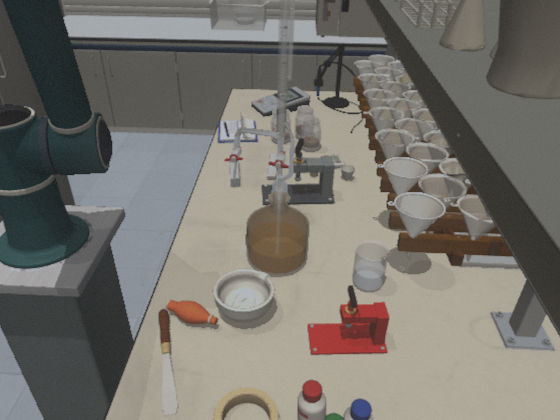

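Top view: the grey stand is at about (217,195). Candidates for the bar are two aluminium bars at (168,220) and (181,257). The red stand at (384,168) is a look-alike and not wanted. Next is a close crop.

```bash
cat > h.py <<'E'
import numpy as np,cv2,pickle
def K(c):
    f=210/np.tan(np.radians(c["fovy"])/2); return f
def ray(c,uv,T=None):
    d=np.array([(uv[0]-c["cx"])/K(c),(uv[1]-c["cy"])/K(c),1.])
    M=np.linalg.inv(c["camera_from_world"]) if T is None else T
    return M[:3,3],M[:3,:3]@d
def onz(c,uv,z,T=None):
    o,d=ray(c,uv,T); return (o+d*(z-o[2])/d[2])
def proj(c,p,T=None):
    C=c["camera_from_world"] if T is None else np.linalg.inv(T)
    q=C@np.append(p,1); return np.array([c["cx"]+K(c)*q[0]/q[2],c["cy"]+K(c)*q[1]/q[2]])
E
python3 - <<'E'
from h import *
c=pickle.load(open("top0.pkl","rb"));im=c["pixels"][:,:,::-1]
cv2.imwrite("pics/crop0.png",cv2.resize(im[150:270,140:245],None,fx=5,fy=5,interpolation=cv2.INTER_CUBIC))
for uv in((168,220),(181,257),(220,200)): print(onz(c,uv,0.01))
E
```

```text
[0.53860571 0.4086681  0.01      ]
[0.42448299 0.35951285 0.01      ]
[0.60830737 0.25003415 0.01      ]
```

View pics/crop0.png

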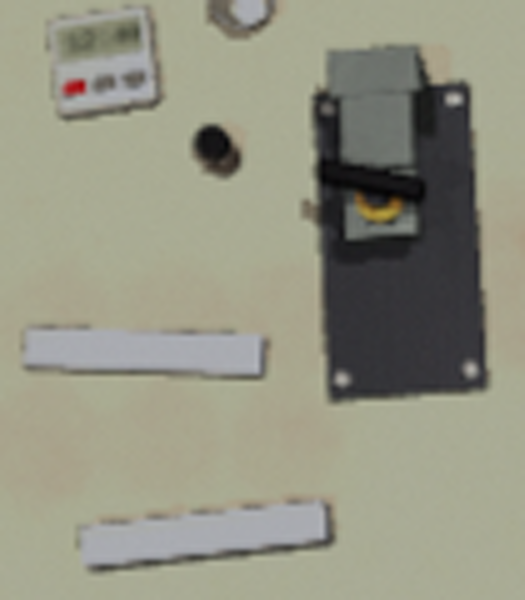

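Run:
```python
from h import *
c=pickle.load(open("top0.pkl","rb"));s=pickle.load(open("side0.pkl","rb"))
P=lambda L:[np.array(p)/5+[139.6,149.6] for p in L]
def rect(L,z):
    q=[onz(c,p,z) for p in P(L)]; q=np.array(q); print(np.round(np.linalg.norm(q-np.roll(q,-1,0),axis=1)*1e3,1),"centre",q.mean(0).round(4)); return q
q=rect([(328,402),(488,388),(470,82),(312,92)],.008)
x=((q[3]-q[0])+(q[2]-q[1])); print("yaw stand",np.arctan2(x[1],x[0]))
for z in(.014,.03):
  for L in([(24,328),(24,366),(264,376),(266,336)],[(80,526),(88,568),(330,543),(325,500)]):
    b=rect(L,z); x=(b[0]+b[1]-b[2]-b[3]);print(z,"yaw",np.arctan2(x[1],x[0]))
h=[onz(c,p,.16) for p in P([(321,174),(424,188)])]
d=h[0]-h[1];print("handle",(h[0]+h[1])/2,np.linalg.norm(d),"yaw",np.arctan2(d[1],d[0]))
cv2.imwrite("pics/side_crop.png",cv2.resize(s["pixels"][120:220,210:350,::-1],None,fx=5,fy=5,interpolation=cv2.INTER_CUBIC))
```

```text
[100.  199.1 101.2 201.4] centre [0.6171 0.2524 0.008 ]
yaw stand 0.11216784786085275
[ 24.1 149.7  25.3 151.3] centre [0.5383 0.4063 0.014 ]
0.014 yaw 1.5680487540858363
[ 26.5 148.5  26.8 150.9] centre [0.4258 0.3596 0.014 ]
0.014 yaw 1.7106353011773987
[ 23.9 148.2  25.1 149.8] centre [0.5355 0.4027 0.03  ]
0.03 yaw 1.5680487540858363
[ 26.2 147.   26.5 149.4] centre [0.4241 0.3565 0.03  ]
0.03 yaw 1.7106353011773985
handle [0.61646308 0.25124581 0.16      ] 0.059892758027599885 yaw 1.4674257132869741
```

View pics/side_crop.png

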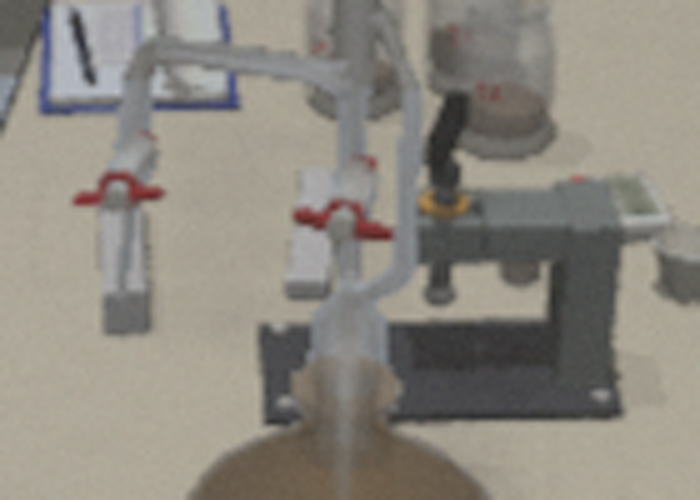

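Side crop: the left bar, with its end face at crop (127,313), is nearly as high as it is wide. The other, at (305,285), is flat. The thick bar is therefore the nearer one, at top (181,257). Tall glassware stands between the arm and the work, so I'm locating it before sweeping.

Run:
```python
from h import *
c=pickle.load(open("top0.pkl","rb"));s=pickle.load(open("side0.pkl","rb"))
def tri(a,b):
    o1,d1=ray(c,a);o2,d2=ray(s,b);t=np.linalg.lstsq(np.c_[d1,-d2],o2-o1,rcond=None)[0]
    return ((o1+d1*t[0]+o2+d2*t[1])/2).round(3),np.linalg.norm(o1+d1*t[0]-o2-d2*t[1]).round(3)
print(tri((296,232),(233,158)),tri((318,196),(278,163)))
for n,k in(("top",c),("side",s)):print(n,np.linalg.inv(k["camera_from_world"])[:3,3])
for z in(.3,.4,.5,.6):print(z,onz(c,(338,130),z),onz(s,(287,0),z))
print(onz(c,(310,210),.05), onz(c,(286,232),.2))
cv2.imwrite("pics/top_crop2.png",cv2.resize(c["pixels"][115:250,270:370,::-1],None,fx=4,fy=4,interpolation=cv2.INTER_CUBIC))
```

```text
(array([0.478, 0.015, 0.24 ]), np.float64(0.0)) (array([ 0.576, -0.04 ,  0.26 ]), np.float64(0.004))
top [0.26088256 0.05864864 1.59113996]
side [ 0.61271979 -0.87442244  0.70471422]
0.3 [ 0.74575926 -0.08685845  0.3       ] [0.5409474  1.55012926 0.3       ]
0.4 [ 0.7082051  -0.07558879  0.4       ] [0.55868149 0.9510518  0.4       ]
0.5 [ 0.67065095 -0.06431913  0.5       ] [0.57641558 0.35197433 0.5       ]
0.6 [ 0.63309679 -0.05304947  0.6       ] [ 0.59414967 -0.24710313  0.6       ]
[ 0.57790343 -0.03198241  0.05      ] [0.48324796 0.04121449 0.2       ]
```

View pics/top_crop2.png

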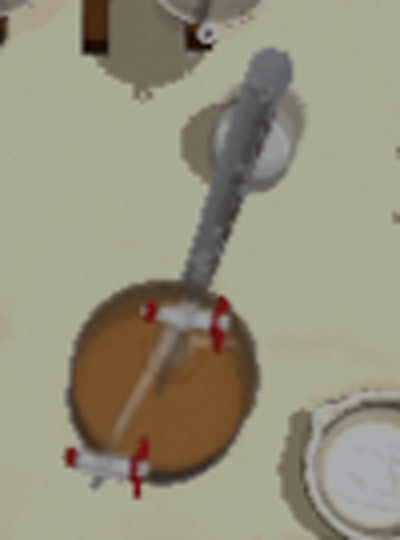

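Top crop: the tall glass column is above the flask. Its side arm, with the red clamp at about (0.48, 0.015, 0.24), reaches in to a radius of about 0.46 m. I'll sweep inside it at r≈0.39 with the jaws shut.

>>> {"fn": "drive_tool", "kwargs": {"increments": [{"delta_pos": [0, -40, -8], "turn": 0, "jaw": -1}, {"delta_pos": [0, -40, -8], "turn": 0, "jaw": -1}, {"delta_pos": [0, -40, -8], "turn": 0, "jaw": -1}, {"delta_pos": [0, -40, -8], "turn": 0, "jaw": -1}, {"delta_pos": [0, -40, -8], "turn": 0, "jaw": -1}, {"delta_pos": [0, -40, 0], "turn": 0, "jaw": -1}, {"delta_pos": [0, -41, 0], "turn": 0, "jaw": -1}, {"delta_pos": [0, 0, 0], "turn": 0, "jaw": -1}]}}

```text
time: 0.77
tool_pos: [0.0935, -0.3761, 0.4431]
tcp_rot: [-3.114, -0.38, 0.001]
wrist_force: [0.8, -0.7, -1.2]
width: 0.0
grip_force: 0.0
```

>>> {"fn": "drive_tool", "kwargs": {"increments": [{"delta_pos": [38.7, -2, 0], "turn": -0.1, "jaw": -1}, {"delta_pos": [38.7, -2, 0], "turn": -0.1, "jaw": -1}, {"delta_pos": [38.7, -2, 0], "turn": -0.1, "jaw": -1}, {"delta_pos": [38.7, -2, 0], "turn": -0.1, "jaw": -1}, {"delta_pos": [38.7, -2, 0], "turn": -0.1, "jaw": -1}, {"delta_pos": [38.7, -2, 0], "turn": -0.1, "jaw": -1}, {"delta_pos": [38.7, -2, 0], "turn": -0.1, "jaw": -1}, {"delta_pos": [38.7, -2, 0], "turn": -0.1, "jaw": -1}]}}

```text
time: 1.43
tool_pos: [0.3373, -0.1996, 0.4445]
tcp_rot: [2.72, 1.571, 0.0]
wrist_force: [0.8, -1.4, -0.3]
width: 0.001
grip_force: 0.0
```

>>> {"fn": "drive_tool", "kwargs": {"increments": [{"delta_pos": [38.7, -2, 0], "turn": -0.1, "jaw": -1}, {"delta_pos": [38.7, -2, 0], "turn": -0.1, "jaw": -1}, {"delta_pos": [38.7, -2, 0], "turn": -0.1, "jaw": -1}, {"delta_pos": [38.7, -2, 0], "turn": -0.1, "jaw": -1}, {"delta_pos": [38.7, -2, 0], "turn": -0.1, "jaw": -1}, {"delta_pos": [38.7, -2, 0], "turn": -0.1, "jaw": -1}, {"delta_pos": [38.7, -2, 0], "turn": -0.1, "jaw": -1}, {"delta_pos": [38.7, -2, 0], "turn": -0.1, "jaw": -1}]}}

```text
time: 2.1
tool_pos: [0.3739, 0.1004, 0.4444]
tcp_rot: [1.893, 2.507, 0.0]
wrist_force: [1.6, -0.2, 0.4]
width: -0.002
grip_force: 0.0
```

>>> {"fn": "drive_tool", "kwargs": {"increments": [{"delta_pos": [38.7, -2, 0], "turn": 0, "jaw": -1}, {"delta_pos": [38.7, -2, 0], "turn": 0, "jaw": -1}, {"delta_pos": [38.7, 0, 0], "turn": 0, "jaw": -1}, {"delta_pos": [0, 0, 0], "turn": 0, "jaw": 1}]}}

```text
time: 2.43
tool_pos: [0.3369, 0.2144, 0.4445]
tcp_rot: [-1.888, -2.507, -0.003]
wrist_force: [-0.2, 0.4, -0.3]
width: 0.126
grip_force: 0.0
```

```bash
cat >> h.py <<'E'
from scipy.spatial.transform import Rotation as R
def wrist(name):
    from workcell import bot
    s=bot.read_state(); c=bot.read_camera("wrist"); T=np.eye(4);T[:3,:3]=R.from_rotvec(s["tcp_rot"]).as_matrix();T[:3,3]=s["tool_pos"]
    c["T"]=T@c["hand_eye"]; c["s"]=s; pickle.dump(c,open(name+".pkl","wb")); cv2.imwrite(f"pics/{name}.png",c["pixels"][:,:,::-1]); return c
def psi(s):
    x=R.from_rotvec(s["tcp_rot"]).as_matrix()[:,0]; return np.arctan2(x[1],x[0])
E
python3 - <<'E'
from h import *
c=wrist("w1");print(psi(c["s"]),c["s"]["q"].round(3),c["T"].round(3))
E
```

```text
1.8507481312315992 [ 0.503 -0.307  2.091  0.004  1.357  0.222] [[ 0.961  0.265  0.081  0.316]
 [ 0.277 -0.919 -0.281  0.287]
 [-0.     0.292 -0.956  0.413]
 [ 0.     0.     0.     1.   ]]
```

View pics/w1.png

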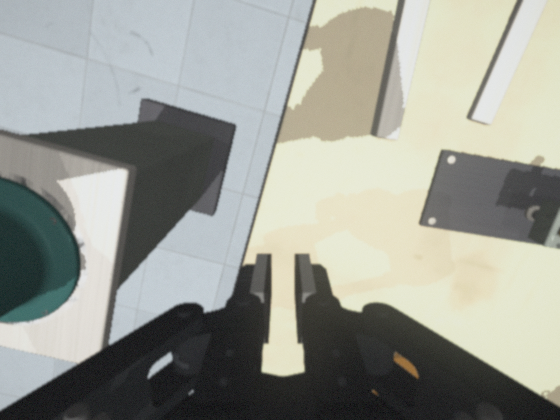

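>>> {"fn": "drive_tool", "kwargs": {"increments": [{"delta_pos": [26, 21.6, 20], "turn": 0, "jaw": 1}, {"delta_pos": [26, 21.6, 20], "turn": 0, "jaw": 1}, {"delta_pos": [26, 21.6, 20], "turn": 0, "jaw": 1}, {"delta_pos": [26, 21.6, 20], "turn": 0, "jaw": 1}, {"delta_pos": [26, 21.6, 20], "turn": 0, "jaw": 1}, {"delta_pos": [26, 21.6, 20], "turn": 0.07, "jaw": 1}, {"delta_pos": [0, 0, 0], "turn": 0.07, "jaw": 1}, {"delta_pos": [0, 0, 0], "turn": 0, "jaw": 1}]}}

```text
time: 3.15
tool_pos: [0.423, 0.394, 0.3208]
tcp_rot: [-2.072, -2.361, 0.011]
wrist_force: [0.8, -0.1, 1.0]
width: 0.999
grip_force: 0.0
```

Run:
```python
from h import *
c=wrist("w2");print(psi(c["s"]),c["s"]["tool_pos"],c["s"]["q"].round(3))
```

```text
1.7008872625084772 [0.42301395 0.39398335 0.32076401] [ 7.070e-01  1.510e-01  1.900e+00 -1.000e-03  1.097e+00  5.770e-01]
```

View pics/w2.png

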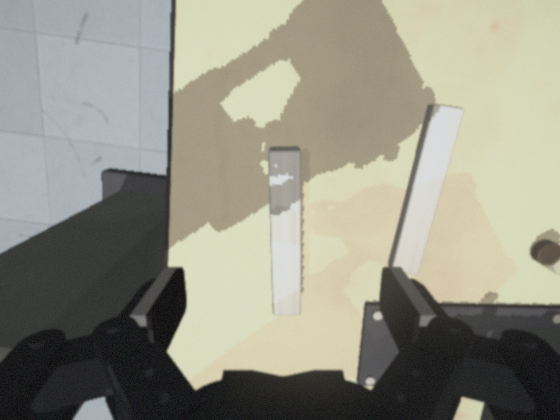

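The view shows the thick bar at cols 270–300, rows 150–315, roughly centred between the fingers. The plate's near-left corner is at (365,303).

Run:
```python
from h import *
c=pickle.load(open("w2.pkl","rb"))
q=np.array([onz(c,p,.03,c["T"]) for p in((270,154),(299,153),(299.5,314),(273.5,315))])
print(np.linalg.norm(q-np.roll(q,-1,0),axis=1),q.mean(0)); a=q[0]+q[1]-q[2]-q[3]; print("yaw",np.arctan2(a[1],a[0]))
a/=np.linalg.norm(a);g=q.mean(0)+.045*a
s=c["s"];M=R.from_rotvec(s["tcp_rot"]).as_matrix()
print("grasp",g,"tool delta",M.T@(np.append(g[:2],s["tool_pos"][2])-s["tool_pos"])*1e3)
c1=pickle.load(open("w1.pkl","rb"))
A=onz(c1,(443,150),.008,c1["T"]);B=onz(c1,(420,225),.008,c1["T"]);C=onz(c,(365,303),.008,c["T"])
print("plate",A,B,np.linalg.norm(A-B),C, "yaw",np.arctan2(*(A-B)[1::-1])-np.pi/2)
th=.112
for sy in(50,-50):print("expected corner",np.array([.6171,.2524])+np.array([[np.cos(th),-np.sin(th)],[np.sin(th),np.cos(th)]])@[-.1,sy/1e3])
```

```text
[0.02254931 0.14567936 0.02364567 0.14601979] [0.42888569 0.36017732 0.03      ]
yaw 1.7158202235855962
grasp [0.42238247 0.40470493 0.03      ] tool delta [10.71280747  0.76444276 -0.0495231 ]
plate [0.51675579 0.29262325 0.008     ] [0.52792269 0.19545649 0.008     ] 0.09780633599077132 [0.5155441  0.29581074 0.008     ] yaw 0.11442312491534601
expected corner [0.51213825 0.29091013]
expected corner [0.52331484 0.19153667]
```

>>> {"fn": "drive_tool", "kwargs": {"increments": [{"delta_pos": [10.5, 0.8, 25], "turn": -0.015, "jaw": 1}, {"delta_pos": [0, 0, 35], "turn": 0, "jaw": 1}, {"delta_pos": [0, 0, 35], "turn": 0, "jaw": 1}, {"delta_pos": [0, 0, 30], "turn": 0, "jaw": 1}, {"delta_pos": [0, 0, 18], "turn": 0, "jaw": 1}, {"delta_pos": [0, 0, 0], "turn": 0, "jaw": 1}]}}

```text
time: 3.7
tool_pos: [0.4201, 0.4017, 0.1785]
tcp_rot: [-2.052, -2.378, 0.011]
wrist_force: [-0.6, -0.4, -0.0]
width: 1.0
grip_force: 0.0
```

>>> {"fn": "drive_tool", "kwargs": {"increments": [{"delta_pos": [0, 0, 0], "turn": 0, "jaw": -1}, {"delta_pos": [0, 0, 0], "turn": 0, "jaw": -1}, {"delta_pos": [0, 0, 0], "turn": 0, "jaw": -1}, {"delta_pos": [0, 0, 0], "turn": 0, "jaw": -1}, {"delta_pos": [0, 0, 0], "turn": 0, "jaw": -1}, {"delta_pos": [0, 0, 0], "turn": 0, "jaw": -1}, {"delta_pos": [0, 0, 0], "turn": 0, "jaw": -1}, {"delta_pos": [0, 0, 0], "turn": 0, "jaw": -1}], "grip_force": 60}}

```text
time: 4.37
tool_pos: [0.4223, 0.4056, 0.1838]
tcp_rot: [2.052, 2.378, 0.005]
wrist_force: [-0.2, -1.6, 6.3]
width: 0.293
grip_force: 61.1
```

>>> {"fn": "drive_tool", "kwargs": {"increments": [{"delta_pos": [0, 0, -25], "turn": 0, "jaw": -1}, {"delta_pos": [0, 0, -25], "turn": 0, "jaw": -1}, {"delta_pos": [0, 0, 0], "turn": 0, "jaw": -1}, {"delta_pos": [0, 0, 0], "turn": 0, "jaw": -1}]}}

```text
time: 4.7
tool_pos: [0.422, 0.4055, 0.2332]
tcp_rot: [2.052, 2.378, 0.006]
wrist_force: [0.2, -0.4, -3.7]
width: 0.291
grip_force: 60.1
```

Run:
```python
from h import *
from workcell import bot
s=bot.read_state();print(s["tool_pos"],psi(s),s["q"].round(3),s["wrist_force"],s["width"],R.from_rotvec(s["tcp_rot"]).as_matrix()[:,2])
```

```text
[0.42200968 0.4055113  0.23318529] 1.7180634741930645 [0.723 0.258 1.953 0.    0.927 0.576] [ 0.17703366 -0.35232841 -3.69153132] 0.2912119828434089 [ 0.00297386  0.00274506 -0.99999181]
```

>>> {"fn": "drive_tool", "kwargs": {"increments": [{"delta_pos": [0, 0, 0], "turn": -0.118, "jaw": -1}, {"delta_pos": [0, 0, 0], "turn": -0.118, "jaw": -1}, {"delta_pos": [0, 0, 0], "turn": -0.118, "jaw": -1}, {"delta_pos": [0, 0, 0], "turn": -0.118, "jaw": -1}, {"delta_pos": [0, 0, 0], "turn": -0.118, "jaw": -1}, {"delta_pos": [0, 0, 0], "turn": -0.118, "jaw": -1}, {"delta_pos": [0, 0, 0], "turn": -0.118, "jaw": -1}, {"delta_pos": [0, 0, 0], "turn": -0.118, "jaw": -1}]}}

```text
time: 5.37
tool_pos: [0.4204, 0.404, 0.2291]
tcp_rot: [-0.737, -3.051, 0.006]
wrist_force: [-0.2, -0.5, -2.9]
width: 0.29
grip_force: 60.2
```

>>> {"fn": "drive_tool", "kwargs": {"increments": [{"delta_pos": [0, 0, 0], "turn": -0.118, "jaw": -1}, {"delta_pos": [0, 0, 0], "turn": -0.118, "jaw": -1}, {"delta_pos": [0, 0, 0], "turn": -0.118, "jaw": -1}, {"delta_pos": [0, 0, 0], "turn": -0.118, "jaw": -1}, {"delta_pos": [0, 0, 0], "turn": -0.121, "jaw": -1}, {"delta_pos": [0, 0, 0], "turn": 0, "jaw": -1}]}}

```text
time: 5.87
tool_pos: [0.4204, 0.404, 0.2292]
tcp_rot: [0.182, -3.133, 0.004]
wrist_force: [0.5, 0.7, -3.7]
width: 0.291
grip_force: 60.1
```

>>> {"fn": "drive_tool", "kwargs": {"increments": [{"delta_pos": [8.7, -34.3, 0], "turn": 0, "jaw": -1}, {"delta_pos": [8.7, -34.3, 0], "turn": 0, "jaw": -1}, {"delta_pos": [8.7, -34.3, 0], "turn": 0, "jaw": -1}, {"delta_pos": [8.7, -34.3, 0], "turn": 0, "jaw": -1}, {"delta_pos": [8.7, -34.3, 0], "turn": 0, "jaw": -1}, {"delta_pos": [0, 0, 0], "turn": 0, "jaw": -1}, {"delta_pos": [0, 0, 0], "turn": 0, "jaw": -1}, {"delta_pos": [0, 0, 0], "turn": 0, "jaw": -1}]}}

```text
time: 6.53
tool_pos: [0.3974, 0.2292, 0.231]
tcp_rot: [0.173, -3.136, 0.0]
wrist_force: [0.8, 0.4, -4.4]
width: 0.289
grip_force: 60.8
```

Run:
```python
from h import *
from workcell import bot
c=wrist("w3");s=c["s"];print(s["tool_pos"],psi(s),s["q"].round(3),s["wrist_force"],s["width"])
# side & top too
for n in("side","top"):
    k=bot.read_camera(n);pickle.dump(k,open(n+"3.pkl","wb"))
k=pickle.load(open("top3.pkl","rb"))
a=cv2.resize(k["pixels"][150:270,150:260,::-1],None,fx=4,fy=4,interpolation=cv2.INTER_CUBIC)
b=c["pixels"][:,:,::-1]; b=cv2.resize(b,(360,270))
m=np.zeros((480,800,3),np.uint8);m[:480,:440]=a;m[:270,440:]=b;cv2.imwrite("pics/m3.png",m)
```

```text
[0.39735509 0.2291862  0.231028  ] -3.0315187572589477 [ 0.469  0.038  2.215  0.     0.889 -1.212] [ 0.77837533  0.3892398  -4.4464888 ] 0.28909810798753377
```

View pics/m3.png

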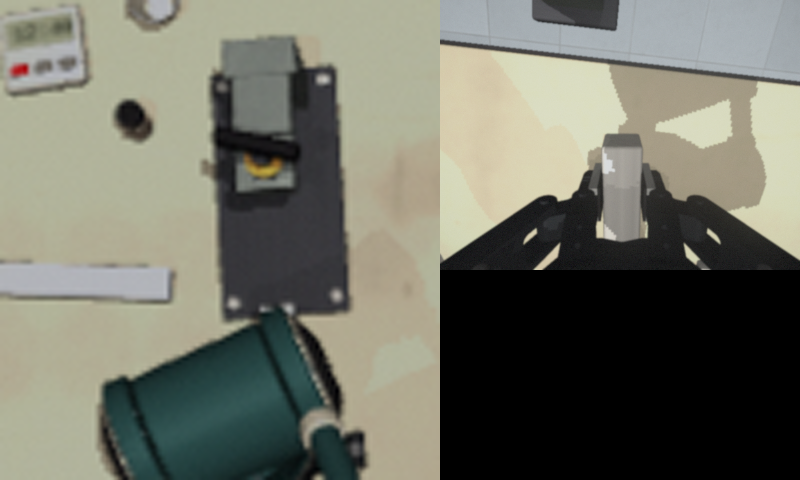

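>>> {"fn": "drive_tool", "kwargs": {"increments": [{"delta_pos": [0, 0, 17], "turn": 0, "jaw": -1}, {"delta_pos": [0, 1, 17], "turn": 0, "jaw": -1}, {"delta_pos": [0, 0, 0], "turn": 0, "jaw": -1}, {"delta_pos": [-20, 0, 0], "turn": 0, "jaw": -1}, {"delta_pos": [-20, 0, 0], "turn": 0, "jaw": -1}, {"delta_pos": [-15, 0, 0], "turn": 0, "jaw": -1}, {"delta_pos": [-15, 0, 0], "turn": 0, "jaw": -1}, {"delta_pos": [0, 0, 0], "turn": 0, "jaw": -1}]}}

```text
time: 7.35
tool_pos: [0.4704, 0.2399, 0.1992]
tcp_rot: [-0.178, 3.132, 0.002]
wrist_force: [0.7, 0.5, -2.4]
width: 0.292
grip_force: 60.8
```

Run:
```python
from h import *
from workcell import bot
s=bot.read_state();print(s["tool_pos"],psi(s),s["wrist_force"],s["torque"])
k=bot.read_camera("side")
cv2.imwrite("pics/s4.png",cv2.resize(k["pixels"][110:210,220:340,::-1],None,fx=6,fy=6,interpolation=cv2.INTER_CUBIC))
```

```text
[0.47038691 0.23990325 0.19918126] -3.0283377689663378 [ 0.7444535   0.535809   -2.44467334] [0.00215093 0.11529635 0.08185762]
```

View pics/s4.png

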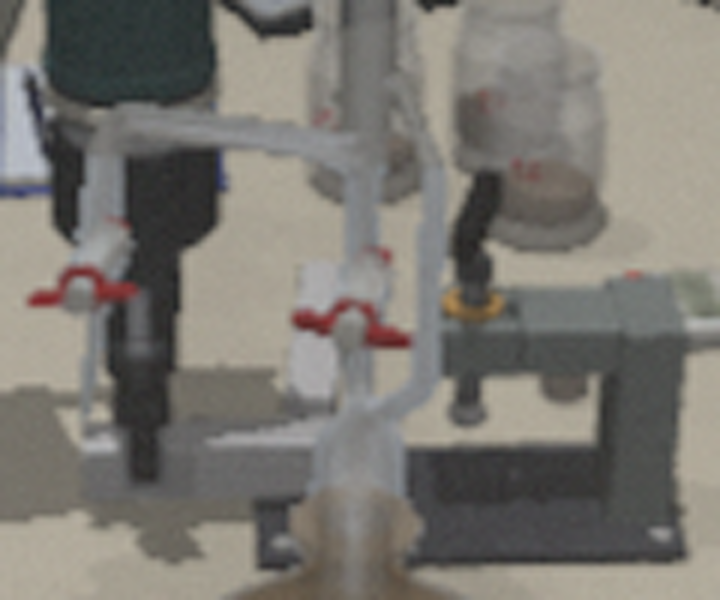

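>>> {"fn": "drive_tool", "kwargs": {"increments": [{"delta_pos": [-20, -0.4, 0], "turn": 0, "jaw": -1}, {"delta_pos": [-20, -0.4, 0], "turn": 0, "jaw": -1}, {"delta_pos": [-20, -0.4, 0], "turn": 0, "jaw": -1}, {"delta_pos": [0, 0, 0], "turn": 0, "jaw": -1}, {"delta_pos": [0, 0, 2], "turn": 0, "jaw": -1}, {"delta_pos": [0, 0, 2], "turn": 0, "jaw": -1}, {"delta_pos": [0, 0, 1.5], "turn": 0, "jaw": -1}, {"delta_pos": [0, 0, 0], "turn": 0, "jaw": -1}]}}

```text
time: 8.07
tool_pos: [0.5255, 0.244, 0.192]
tcp_rot: [0.178, -3.135, 0.001]
wrist_force: [-0.1, -0.6, -1.5]
width: 0.286
grip_force: 60.9
```

>>> {"fn": "drive_tool", "kwargs": {"increments": [{"delta_pos": [0, 0, 1], "turn": 0, "jaw": -1}, {"delta_pos": [0, 0, 0], "turn": 0, "jaw": -1}, {"delta_pos": [0, 0, 0], "turn": 0, "jaw": -1}]}}

```text
time: 8.32
tool_pos: [0.5257, 0.244, 0.1918]
tcp_rot: [0.178, -3.135, 0.001]
wrist_force: [-4.4, -0.9, 4.8]
width: 0.291
grip_force: 61.8
```

>>> {"fn": "drive_tool", "kwargs": {"increments": [{"delta_pos": [0, 0, 0], "turn": 0, "jaw": 0.2}, {"delta_pos": [0, 0, 0], "turn": 0, "jaw": 0.2}, {"delta_pos": [0, 0, 0], "turn": 0, "jaw": 0.2}, {"delta_pos": [0, 0, 0], "turn": 0, "jaw": 0.2}, {"delta_pos": [0, 0, -15], "turn": 0, "jaw": 0.2}, {"delta_pos": [0, 0, -35], "turn": 0, "jaw": 0.2}, {"delta_pos": [0, 0, -40], "turn": 0, "jaw": 0.2}, {"delta_pos": [0, 0, -40], "turn": 0, "jaw": 0.2}]}}

```text
time: 8.98
tool_pos: [0.5263, 0.2437, 0.3215]
tcp_rot: [0.177, -3.134, 0.001]
wrist_force: [0.3, 0.2, 0.3]
width: 0.603
grip_force: 0.0
```

>>> {"fn": "drive_tool", "kwargs": {"increments": [{"delta_pos": [15, 0, -40], "turn": 0, "jaw": 0.2}, {"delta_pos": [35, 0, -10], "turn": 0, "jaw": 0.2}, {"delta_pos": [40, 0, 0], "turn": 0, "jaw": 0.2}, {"delta_pos": [20, 0, 0], "turn": 0, "jaw": 0.2}, {"delta_pos": [0, 0, 0], "turn": 0, "jaw": 0.2}]}}

```text
time: 9.4
tool_pos: [0.4144, 0.231, 0.3703]
tcp_rot: [0.179, -3.135, 0.0]
wrist_force: [0.9, 0.5, -0.1]
width: 0.597
grip_force: 0.0
```

Run:
```python
from h import *
from workcell import bot
s=bot.read_state();print(s["tool_pos"],psi(s),s["wrist_force"],s["width"],s["q"].round(2))
k=bot.read_camera("top");pickle.dump(k,open("top5.pkl","wb"))
cv2.imwrite("pics/t5.png",cv2.resize(k["pixels"][155:255,175:275,::-1],None,fx=6,fy=6,interpolation=cv2.INTER_CUBIC))
```

```text
[0.414397   0.23102046 0.37025809] -3.027245080119636 [ 0.90262144  0.49342879 -0.12735606] 0.5974454818621332 [ 0.46 -0.1   2.06  0.    1.18 -1.23]
```

>>> {"fn": "drive_tool", "kwargs": {"increments": [{"delta_pos": [0, 0, -4], "turn": 0.1215, "jaw": 0.2}, {"delta_pos": [0, 0, -4], "turn": 0.1215, "jaw": 0.2}, {"delta_pos": [0, 0, -4], "turn": 0.1215, "jaw": 0.2}, {"delta_pos": [0, 0, -4], "turn": 0.1215, "jaw": 0.2}, {"delta_pos": [0, 0, -4], "turn": 0.1215, "jaw": 0.2}, {"delta_pos": [0, 0, -4], "turn": 0.1215, "jaw": 0.2}, {"delta_pos": [0, 0, -4], "turn": 0.1215, "jaw": 0.2}, {"delta_pos": [0, 0, -4], "turn": 0.1215, "jaw": 0.2}]}}

```text
time: 10.12
tool_pos: [0.4191, 0.2318, 0.4023]
tcp_rot: [1.317, 2.852, 0.001]
wrist_force: [-0.4, -0.8, 0.2]
width: 0.598
grip_force: 0.0
```

>>> {"fn": "drive_tool", "kwargs": {"increments": [{"delta_pos": [0, 0, 0], "turn": 0.1215, "jaw": 0.2}, {"delta_pos": [0, 0, 0], "turn": 0.1215, "jaw": 0.2}, {"delta_pos": [0, 0, 0], "turn": 0.1215, "jaw": 0.2}, {"delta_pos": [0, 0, 0], "turn": 0.1215, "jaw": 0.2}, {"delta_pos": [0, 0, 0], "turn": 0.1215, "jaw": 0.2}, {"delta_pos": [0, 0, 0], "turn": 0.1215, "jaw": 0.2}, {"delta_pos": [0, 0, 0], "turn": 0.1215, "jaw": 0.2}, {"delta_pos": [0, 0, 0], "turn": 0, "jaw": 0.2}]}}

```text
time: 10.78
tool_pos: [0.419, 0.2318, 0.4021]
tcp_rot: [2.373, 2.058, 0.001]
wrist_force: [0.4, 0.0, -1.3]
width: 0.603
grip_force: 0.0
```

>>> {"fn": "drive_tool", "kwargs": {"increments": [{"delta_pos": [9, 33.6, 0], "turn": 0, "jaw": 0.2}, {"delta_pos": [9, 33.6, 0], "turn": 0, "jaw": 0.2}, {"delta_pos": [9, 33.6, 0], "turn": 0, "jaw": 0.2}, {"delta_pos": [9, 33.6, 0], "turn": 0, "jaw": 0.2}, {"delta_pos": [9, 33.6, 0], "turn": 0, "jaw": 0.2}, {"delta_pos": [9, 33.6, 0], "turn": 0, "jaw": 0.2}, {"delta_pos": [0, 0, 0], "turn": 0, "jaw": 0.2}, {"delta_pos": [0, 0, 0], "turn": 0, "jaw": 0.2}]}}

```text
time: 11.45
tool_pos: [0.6272, 0.2571, 0.4002]
tcp_rot: [-2.368, -2.064, 0.003]
wrist_force: [-0.6, 0.7, -0.6]
width: 0.603
grip_force: 0.0
```

Run:
```python
from h import *
c=wrist("w6");s=c["s"];print(s["tool_pos"],psi(s),s["wrist_force"],s["q"].round(2))
t=pickle.load(open("top5.pkl","rb"))
a=cv2.resize(t["pixels"][160:240,190:250,::-1],None,fx=4,fy=4,interpolation=cv2.INTER_CUBIC)
m=np.zeros((420,800,3),np.uint8);m[:,:560]=c["pixels"][:,:,::-1];m[:320,560:]=a;cv2.imwrite("pics/m6.png",m)
```

```text
[0.6271763  0.25712545 0.40023825] 1.4339963774808786 [-0.58015825  0.73793713 -0.63590539] [ 0.35  0.27  1.6  -0.    1.27  0.49]
```

View pics/m6.png

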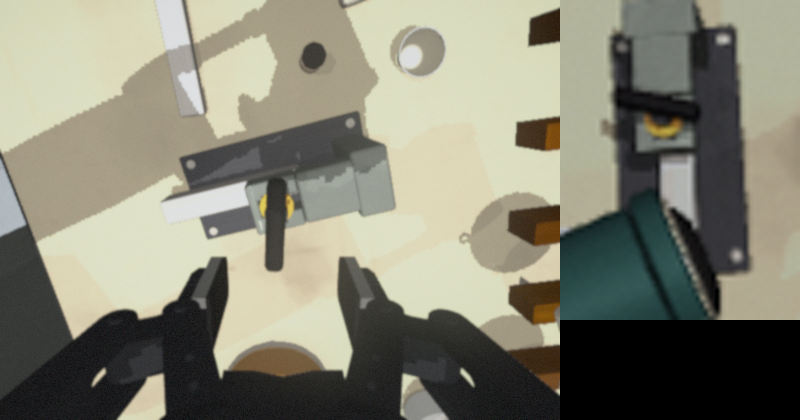

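Run:
```python
from h import *
c=pickle.load(open("w6.pkl","rb"));T=c["T"];s=c["s"]
g=cv2.cvtColor(c["pixels"],cv2.COLOR_RGB2GRAY)
m=(g<48).astype(np.uint8);m[:160]=0;m[280:]=0;m[:,:225]=0;m[:,310:]=0
n,l,st,ce=cv2.connectedComponentsWithStats(m);i=1+np.argmax(st[1:,4]);print(st[i],ce[i])
r=cv2.minAreaRect(np.argwhere(l==i)[:,::-1].astype(np.float32));print(r)
v=cv2.boxPoints(r); v=v[np.argsort(v[:,1])]; e0,e1=(v[0]+v[1])/2,(v[2]+v[3])/2;print(e0,e1)
for z in(.165,.155):
    a,b=onz(c,e0,z,T),onz(c,e1,z,T);d=a-b;print(z,a,b,np.linalg.norm(d),"mid",(a+b)/2,"yaw",np.arctan2(d[1],d[0]))
A=onz(c,(180,157),.008,T);B=onz(c,(358,112),.008,T);D=onz(c,(208,239),.008,T)
print("plate",np.linalg.norm(A-B),np.linalg.norm(A-D),np.arctan2(*(B-A)[1::-1]),"centre",A+((B-A)/2+(D-A)/2))
print("ring",onz(c,(276,206),.113,T))
```

```text
[269 178  16  11  80] [275.9  182.15]
((276.0882873535156, 182.3529510498047), (8.973817825317383, 15.037208557128906), 75.96376037597656)
[275.00006 178.00002] [277.1765  186.70589]
0.165 [0.62684138 0.28965838 0.165     ] [0.62740464 0.28394522 0.165     ] 0.005740853900926559 mid [0.62712301 0.2868018  0.165     ] yaw 1.66907010053863
0.155 [0.62630454 0.28756539 0.155     ] [0.62689543 0.28157202 0.155     ] 0.0060224266970991674 mid [0.62659999 0.2845687  0.155     ] yaw 1.6690701005386288
plate 0.19572513464867708 0.09894217437097115 0.10624813688891122 centre [0.62223488 0.25493682 0.008     ]
ring [0.62158139 0.25595169 0.113     ]
```

Run:
```python
from h import *
c=pickle.load(open("w6.pkl","rb"));T=c["T"]
g=cv2.cvtColor(c["pixels"],cv2.COLOR_RGB2GRAY)
for y in range(176,276,6):print(y,g[y,258:296:2])
```

```text
176 [87 85 80 74 74 71 67 65 65 60 63 66 78 82 85 92 95 95 79]
182 [ 88  98 114 126 125  65  45  45  44  45  45  45  48  50  93 139 150 152
 136]
188 [164 165 164 163 112  50  51  47  43  51  51  53  46  49  76 122 152 151
 151]
194 [162 161 161 163 116  48  47  56  52  56  57  51  48  51  87 111 135 118
 113]
200 [138 148 193 195 125  52  51  51  53  57  55  52  55  57 115 141 172 143
  94]
206 [146 183 197 194 124  52  53  56  55  59  59  59  53  58 104 175 192 178
 105]
212 [157 155 191 141  67  59  60  62  61  59  58  56  53  58  91 167 192 176
 152]
218 [165 157 138 134  74  54  60  66  66  65  64  64  57  61 108 164 161 157
 155]
224 [170 207 185 149  82  54  60  65  64  64  65  66  58  77 134 151 156 154
 153]
230 [160 171 172 148  78  57  59  65  63  66  65  61  64 123 198 204 206 206
 205]
236 [215 212 216 196  88  58  67  64  66  67  66  65  68 139 204 206 204 203
 202]
242 [215 215 215 192  84  61  65  65  62  64  63  63  70 152 198 200 199 197
 198]
248 [209 210 208 184  84  60  65  66  69  69  67  69  77 169 196 195 198 197
 197]
254 [208 209 207 164  74  64  68  67  67  71  68  65  79 166 190 190 194 194
 196]
260 [210 207 207 164  73  63  66  66  70  67  67  68  86 176 199 198 198 201
 200]
266 [208 208 208 172  82  63  67  68  67  68  73  65 109 186 200 198 199 200
 197]
272 [209 206 208 206 206 198 184 183 175 177 188 198 200 199 199 197 196 199
 197]
```

Run:
```python
from h import *
c=pickle.load(open("w6.pkl","rb"));T=c["T"];s=c["s"]
a,b=onz(c,(276.3,190),.165,T),onz(c,(274.3,260),.165,T);d=a-b;y=np.arctan2(d[1],d[0])
e,f=onz(c,(276.6,178),.165,T),onz(c,(274.0,270),.165,T)
print("yaw",y,"q",.11+np.pi/2-y,"mid",(e+f)/2,np.linalg.norm(e-f),"width",np.linalg.norm(onz(c,(265.5,240),.165,T)-onz(c,(284,240),.165,T)))
M=R.from_rotvec(s["tcp_rot"]).as_matrix()
for g in((e+f)/2,np.array([.622,.2555,0])):print(M.T@(np.append(g[:2],s["tool_pos"][2])-s["tool_pos"])*1e3,psi(s))
```

```text
yaw 1.4014384623834875 q 0.2793578644114092 mid [0.62245292 0.25801682 0.165     ] 0.0639244096093151 width 0.012247881876866845
[ 0.23890261 -4.80080693  0.00769563] 1.4339963774808786
[-2.316172   -4.90626621  0.01028622] 1.4339963774808786
```

>>> {"fn": "drive_tool", "kwargs": {"increments": [{"delta_pos": [-1, -4.8, 0], "turn": 0.033, "jaw": 0.2}, {"delta_pos": [0, 0, 25], "turn": 0, "jaw": 0.2}, {"delta_pos": [0, 0, 25], "turn": 0, "jaw": 0.2}, {"delta_pos": [0, 0, 20], "turn": 0, "jaw": 0.2}, {"delta_pos": [0, 0, 16], "turn": 0, "jaw": 0.2}, {"delta_pos": [0, 0, 0], "turn": 0, "jaw": 0.2}, {"delta_pos": [0, 0, 0], "turn": 0, "jaw": 0.2}]}}

```text
time: 12.08
tool_pos: [0.6188, 0.2568, 0.3155]
tcp_rot: [-2.401, -2.024, 0.004]
wrist_force: [-0.8, 0.2, 1.0]
width: 0.6
grip_force: 0.0
```

>>> {"fn": "drive_tool", "kwargs": {"increments": [{"delta_pos": [0, 0, 0], "turn": 0, "jaw": -1}, {"delta_pos": [0, 0, 0], "turn": 0, "jaw": -1}, {"delta_pos": [0, 0, 0], "turn": 0, "jaw": -1}, {"delta_pos": [0, 0, 0], "turn": 0, "jaw": -1}, {"delta_pos": [0, 0, 0], "turn": 0, "jaw": -1}, {"delta_pos": [0, 0, 0], "turn": 0, "jaw": -1}, {"delta_pos": [0, 0, 0], "turn": 0, "jaw": -1}, {"delta_pos": [0, 0, 0], "turn": 0, "jaw": -1}], "grip_force": 50}}

```text
time: 12.75
tool_pos: [0.6208, 0.2572, 0.3184]
tcp_rot: [2.403, 2.022, 0.005]
wrist_force: [0.2, -0.2, 5.8]
width: 0.139
grip_force: 50.6
```

```bash
cat > st.py <<'E'
from h import *
from workcell import bot
s=bot.read_state();print(s["time"],s["tool_pos"].round(4),"psi",psi(s).round(4),"F",s["wrist_force"].round(2),"M",s["torque"].round(3),s["width"].round(3),s["grip_force"],s["q"].round(2))
E
python3 st.py
```

```text
Traceback (most recent call last):
  File "st.py", line 3, in <module>
    s=bot.read_state();print(s["time"],s["tool_pos"].round(4),"psi",psi(s).round(4),"F",s["wrist_force"].round(2),"M",s["torque"].round(3),s["width"].round(3),s["grip_force"],s["q"].round(2))
                                                                                                                                           ^^^^^^^^^^^^^^^^
AttributeError: 'float' object has no attribute 'round'
```

>>> {"fn": "drive_tool", "kwargs": {"increments": [{"delta_pos": [0, 0, 0.8], "turn": 0.08, "jaw": -1}, {"delta_pos": [0, 0, 0.8], "turn": 0.08, "jaw": -1}, {"delta_pos": [0, 0, 0.8], "turn": 0.08, "jaw": -1}, {"delta_pos": [0, 0, 0.8], "turn": 0.08, "jaw": -1}, {"delta_pos": [0, 0, 0.8], "turn": 0.08, "jaw": -1}, {"delta_pos": [0, 0, 0.8], "turn": 0.08, "jaw": -1}, {"delta_pos": [0, 0, 0.8], "turn": 0.08, "jaw": -1}, {"delta_pos": [0, 0, 0.8], "turn": 0.08, "jaw": -1}]}}

```text
time: 13.42
tool_pos: [0.6215, 0.2568, 0.312]
tcp_rot: [2.918, 1.159, 0.008]
wrist_force: [1.9, -2.1, 5.2]
width: 0.136
grip_force: 50.5
```

```bash
sed -i 's/s\["width"\].round(3)/s["width"]/' st.py; python3 st.py
```

```text
13.4167 [0.6215 0.2568 0.312 ] psi 0.7558 F [ 1.86 -2.1   5.2 ] M [-0.393 -0.487  0.075] 0.13575121143563085 50.50122141838074 [ 0.36  0.32  1.7  -0.    1.11  1.17]
```

>>> {"fn": "drive_tool", "kwargs": {"increments": [{"delta_pos": [0, 0, 0.8], "turn": 0.08, "jaw": -1}, {"delta_pos": [0, 0, 0.8], "turn": 0.08, "jaw": -1}, {"delta_pos": [0, 0, 0.8], "turn": 0.08, "jaw": -1}, {"delta_pos": [0, 0, 0.8], "turn": 0.08, "jaw": -1}, {"delta_pos": [0, 0, 0.6], "turn": 0.06, "jaw": -1}, {"delta_pos": [0, 0, 0.6], "turn": 0.06, "jaw": -1}, {"delta_pos": [0, 0, 0.4], "turn": 0.04, "jaw": -1}, {"delta_pos": [0, 0, 0], "turn": 0, "jaw": -1}]}}

```text
time: 14.08
tool_pos: [0.6218, 0.2563, 0.3072]
tcp_rot: [3.11, 0.436, 0.009]
wrist_force: [3.9, -2.8, 5.8]
width: 0.14
grip_force: 50.5
```

```bash
python3 st.py
```

```text
14.0833 [0.6218 0.2563 0.3072] psi 0.2783 F [ 3.85 -2.83  5.81] M [-0.775 -0.784 -0.078] 0.14001643046950532 50.54614841938019 [ 0.35  0.33  1.71 -0.    1.1   1.65]
```

>>> {"fn": "drive_tool", "kwargs": {"increments": [{"delta_pos": [0, 0, 0.4], "turn": 0.04, "jaw": -1}, {"delta_pos": [0, 0, 0], "turn": 0, "jaw": -1}, {"delta_pos": [0, 0, 0], "turn": 0, "jaw": -1}]}}

```text
time: 14.33
tool_pos: [0.6218, 0.2562, 0.3068]
tcp_rot: [3.118, 0.376, 0.009]
wrist_force: [3.7, -3.9, 5.3]
width: 0.135
grip_force: 50.6
```

```bash
python3 st.py
```

```text
14.3333 [0.6218 0.2562 0.3068] psi 0.2398 F [ 3.66 -3.89  5.34] M [-0.803 -0.788 -0.122] 0.13489576361041922 50.58870613574982 [ 0.35  0.33  1.71 -0.    1.1   1.69]
```

>>> {"fn": "drive_tool", "kwargs": {"increments": [{"delta_pos": [0, 0, 0.25], "turn": 0.025, "jaw": -1}, {"delta_pos": [0, 0, 0.25], "turn": 0.025, "jaw": -1}, {"delta_pos": [0, 0, 0], "turn": 0, "jaw": -1}, {"delta_pos": [0, 0, 0], "turn": 0, "jaw": -1}]}}

```text
time: 14.67
tool_pos: [0.6218, 0.2561, 0.3063]
tcp_rot: [3.126, 0.298, 0.009]
wrist_force: [3.7, -4.2, 4.9]
width: 0.14
grip_force: 50.6
```

```bash
python3 st.py
```

```text
14.6667 [0.6218 0.2561 0.3063] psi 0.1899 F [ 3.72 -4.21  4.86] M [-0.846 -0.753 -0.027] 0.14048674653843124 50.60051679611206 [ 0.35  0.33  1.71 -0.    1.1   1.74]
```

>>> {"fn": "drive_tool", "kwargs": {"increments": [{"delta_pos": [0, 0, 0.25], "turn": 0.025, "jaw": -1}, {"delta_pos": [0, 0, 0.25], "turn": 0.025, "jaw": -1}, {"delta_pos": [0, 0, 0], "turn": 0, "jaw": -1}, {"delta_pos": [0, 0, 0], "turn": 0, "jaw": -1}]}}

```text
time: 15.0
tool_pos: [0.6219, 0.2561, 0.3059]
tcp_rot: [3.132, 0.22, 0.009]
wrist_force: [4.2, -4.4, 4.0]
width: 0.141
grip_force: 50.6
```

```bash
python3 st.py
```

```text
15.0 [0.6219 0.2561 0.3059] psi 0.14 F [ 4.17 -4.35  3.98] M [-0.955 -0.769 -0.021] 0.14110961645463263 50.62181532382965 [ 0.35  0.33  1.71 -0.    1.1   1.79]
```

>>> {"fn": "drive_tool", "kwargs": {"increments": [{"delta_pos": [0, 0, 0], "turn": 0, "jaw": 0.2}, {"delta_pos": [0, 0, 0], "turn": 0, "jaw": 0.2}, {"delta_pos": [0, 0, 0], "turn": 0, "jaw": 0.2}, {"delta_pos": [0, 0, 0], "turn": 0, "jaw": 0.2}, {"delta_pos": [0, 0, -20], "turn": 0, "jaw": 0.2}, {"delta_pos": [0, 0, -35], "turn": 0, "jaw": 0.2}, {"delta_pos": [0, 0, -40], "turn": 0, "jaw": 0.2}, {"delta_pos": [0, 0, 0], "turn": 0, "jaw": 0.2}]}}

```text
time: 15.67
tool_pos: [0.622, 0.258, 0.4081]
tcp_rot: [-3.13, -0.219, -0.02]
wrist_force: [1.7, 1.0, 3.0]
width: 0.6
grip_force: 0.0
```

>>> {"fn": "drive_tool", "kwargs": {"increments": [{"delta_pos": [0, 0, 0], "turn": 0, "jaw": 0.2}, {"delta_pos": [0, 0, 0], "turn": 0, "jaw": 0.2}]}}

```text
time: 15.83
tool_pos: [0.6198, 0.2571, 0.3987]
tcp_rot: [-3.134, -0.219, -0.0]
wrist_force: [-0.5, -0.1, 0.0]
width: 0.599
grip_force: 0.0
```

```bash
python3 st.py
python3 - <<'E'
from h import *
c=wrist("w7");T=c["T"]
g=cv2.cvtColor(c["pixels"],cv2.COLOR_RGB2GRAY)
for y in range(164,290,7):print(y,g[y,250:310:3])
w=pickle.load(open("w6.pkl","rb"));
E
```

```text
15.8333 [0.6198 0.2571 0.3987] psi 0.1396 F [-0.49 -0.07  0.04] M [-0.021 -0.038 -0.076] 0.5987350870132319 0.0 [0.36 0.26 1.62 0.   1.26 1.79]
164 [ 72  71  70  72  97 101 100 113 110 113 109 102 105 114 111 101 106 112
 113 114]
171 [ 71  72  71  77 105 111 113 113 113 108  58  46  45  48  52  87 103 114
 117 113]
178 [ 72  69  73  78 103  99 102 104 105  70  45  47  47  52  52  53  87  96
  95  96]
185 [ 76  75  72  78 109 110 112 113 111  75  47  50  51  49  44  52  98 109
 111 113]
192 [ 95  97  97  88 107 114 113 116 135 106  44  50  51  49  48  59 119 110
 112 115]
199 [ 88  98  95 100 150 155 159 141 134  66  45  48  48  49  49  70 180 193
 162 162]
206 [ 74  87  97 103 158 161 150 139 127  61  43  51  49  45  50  63 169 193
 162 160]
213 [ 68  73  96 107 159 162 160 117 133  99  47  51  51  52  51  89 170 161
 160 161]
220 [ 70  72  95 113 189 191 182 120 117  87  49  46  58  60  55  86 171 182
 181 178]
227 [ 72  71  76  92  99  99  87  97 211 154  56  57  60  60  61  78 105 107
 112 115]
234 [ 72  74  73  79  95  96  78 110 218 157  54  60  62  63  61  70 101 104
 103 104]
241 [ 72  69  75  72  84  94  83 119 220 156  54  58  61  65  59  76  99 101
 104 103]
248 [143  97  73  72  78  94  76 122 220 168  57  62  66  66  61  71 102 103
 103 104]
255 [ 73  77  75  77  75  85  82 126 219 202  69  62  66  65  68  97 102 103
 107 106]
262 [153 152 154 155 156 185 161 160 219 219 222 222 221 220 220 211 218 218
 216 217]
269 [154 167 191 208 198 205 161 169 219 220 221 221 222 222 219 209 217 218
 218 218]
276 [154 155 183 219 217 217 216 200 219 221 221 222 221 222 218 211 218 218
 219 219]
283 [155 154 156 210 218 219 218 195 219 221 221 222 222 222 218 218 218 219
 218 219]
```

Run:
```python
from h import *
def fit(n,r0,r1,lo,hi,th,z):
    c=pickle.load(open(n+".pkl","rb"));g=cv2.GaussianBlur(cv2.cvtColor(c["pixels"],cv2.COLOR_RGB2GRAY),(3,3),0).astype(float)
    P=[]
    for y in range(r0,r1):
        m=int((lo+hi)/2); 
        l=m
        while g[y,l]<th:l-=1
        l=l+(th-g[y,l+1])/(g[y,l]-g[y,l+1])*-1+1
        r=m
        while g[y,r]<th:r+=1
        r=r-1+(th-g[y,r-1])/(g[y,r]-g[y,r-1])
        P.append([(l+r)/2,y])
    P=np.array(P);k=np.polyfit(P[:,1],P[:,0],1);rs=P[:,0]-np.polyval(k,P[:,1])
    a,b=[onz(c,(np.polyval(k,y),y),z,c["T"]) for y in(r0,r1)];d=a-b
    print(n,k,rs.std(),"yaw",np.arctan2(d[1],d[0]),"psi",psi(c["s"]),a)
    return np.arctan2(d[1],d[0])
a=fit("w6",188,262,265,285,85,.165);b=fit("w7",178,254,277,297,82,.152)
print("turned",a-b,"q est",.11+np.pi/2-b)
# stand edges seen in w7: line segments
c=pickle.load(open("w7.pkl","rb"));g=cv2.cvtColor(c["pixels"],cv2.COLOR_RGB2GRAY)
for n in("w6","w7"):
    c=pickle.load(open(n+".pkl","rb"));g=cv2.cvtColor(c["pixels"],cv2.COLOR_RGB2GRAY)
    L=cv2.createLineSegmentDetector().detect(g)[0][:,0]
    for l in L:
        if np.hypot(l[0]-l[2],l[1]-l[3])<45: continue
        p,q=onz(c,l[:2],.02,c["T"]),onz(c,l[2:],.02,c["T"]);y=np.arctan2(*(p-q)[1::-1]);y=(y+np.pi/4)%(np.pi/2)-np.pi/4
        if abs(p[0]-.61)<.13 and abs(p[1]-.255)<.09 and abs(y-.11)<.1: print(n,l.round(),y.round(3))
```

```text
w6 [-4.11849796e-02  2.84348494e+02] 0.15792323777605105 yaw 1.389409148189875 psi 1.4339963774808786 [0.62693048 0.28316444 0.165     ]
w7 [1.20092405e-02 2.84001959e+02] 0.5142749447141023 yaw 0.15533628576153433 psi 0.13960598727528561 [0.64977701 0.25938326 0.152     ]
turned 1.2340728624283406 q est 1.5254600410333623
w6 [247. 179. 161. 202.] 0.123
w6 [197. 217. 249. 205.] 0.105
w6 [257. 227. 208. 239.] 0.122
w6 [385. 144. 396. 206.] 0.123
w6 [180. 157. 356. 110.] 0.115
w6 [356. 211. 288. 228.] 0.121
w6 [350. 160. 297. 173.] 0.116
w7 [278. 257. 276. 176.] 0.152
w7 [323. 258. 278. 258.] 0.136
w7 [271. 226. 272. 287.] 0.137
w7 [241. 257. 239.  72.] 0.114
w7 [337.  82. 324. 257.] 0.114
w7 [262.  71. 324.  77.] 0.059
w7 [261. 117. 261. 172.] 0.125
w7 [322.  80. 256.  77.] 0.107
w7 [312. 118. 264. 117.] 0.121
```

```bash
python3 -c "
from workcell import bot
print(bot.finish_job())"
```

```text
the job is handed in; nothing more can be done
None
```

The job is handed in: the thicker bar lies on the base plate under the foot, and the driver is turned clockwise to about 1.53 rad, which by measurement puts the foot on the bar with roughly 0.2–0.5 mm of spring compression; I judged the contact from the handle's angle, because the force readings were too noisy to show it.

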